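# Put the sockets back in their set tray

## Task

Put the socket set away in the grey tray: stand each of the three hex-mouthed sockets upright, fully down, in the well of its size (smallest socket in the smallest well, middle in the middle, largest in the largest), and lay the extension bar lengthwise in the open channel beside the wells, resting on the tray floor. The small socket stands nested inside a plain spacer sleeve: lift it out and leave the sleeve, like the flanged bushing, standing where it is on the bench; those two are engine parts and do not belong in the set.

Things in the scene. Friction and masses are not known exactly. Their poses are not given: they have to be found in the camera images.
- socket_small: Small socket (hex-mouthed drive socket): plain upright steel cylinder, 22 mm in diameter, 55 mm high, about 70 g, dark hexagonal recess in its top. Origin: centre of its underside; z up along its axis. It starts standing on the bench inside the sleeve, with about 3 mm of play all round, so its upper 33 mm stick out.
- socket_medium: Medium socket (hex-mouthed drive socket): plain upright steel cylinder, 32 mm in diameter, 56 mm high, about 150 g, dark hexagonal recess in its top. Origin: centre of its underside; z up along its axis. Starts upright on the bench.
- socket_large: Large socket (hex-mouthed drive socket): plain upright steel cylinder, 44 mm in diameter, 60 mm high, about 260 g, dark hexagonal recess in its top. Origin: centre of its underside; z up along its axis. Starts upright on the bench.
- extension: Extension bar: plain steel bar lying on its side, 135 mm long: round shank 12 mm in diameter, hexagonal collars 18 mm across flats at both ends (inner faces 42.5 mm from the middle), a 9 mm square drive on the +x end; about 140 g. Origin: middle of the shank, on its axis, 9 mm above what it rests on; x runs along the bar.
- well_small: Small socket's holder: grey block 74 x 74 mm, 20 mm high, fixed on the tray floor, with one round well 38 mm across, 14 mm deep, dark-floored, at its centre: the smallest of the three wells. Origin: centre of its underside, 4 mm above the bench; well floor 6 mm above the origin; z up, sides parallel to the tray's. The blocks stand side by side in any order.
- well_medium: Medium socket's holder: grey block 74 x 74 mm, 20 mm high, fixed on the tray floor, with one round well 48 mm across, 14 mm deep, dark-floored, at its centre: the middle of the three wells. Origin: centre of its underside, 4 mm above the bench; well floor 6 mm above the origin; z up, sides parallel to the tray's. The blocks stand side by side in any order.
- well_large: Large socket's holder: grey block 74 x 74 mm, 20 mm high, fixed on the tray floor, with one round well 60 mm across, 14 mm deep, dark-floored, at its centre: the largest of the three wells. Origin: centre of its underside, 4 mm above the bench; well floor 6 mm above the origin; z up, sides parallel to the tray's. The blocks stand side by side in any order.
- tray: Grey tray fixed to the bench, 154 (its x) by 238 mm (its y), rim 16 mm high, walls and floor 4 mm thick. Origin: centre of its underside; z up. Well blocks in a row at x = +35, y = -75, 0, +75 mm. The rest of the floor, x = -73 to -2, y = -115 to +115 mm, is the open channel for the extension bar; its middle is at x = -37, y = 0.
- sleeve: Look-alike, to be left: plain steel spacer sleeve (tube) standing loose on the bench, 44 mm outside and 28 mm inside diameter, 22 mm high, 150 g, round the small socket at the start. Origin: centre of its underside; z up.
- bushing: Look-alike, to be left: plain steel flanged bushing standing on the bench, 32 mm in diameter and 50 mm high with a round bore in its top and a flange 56 mm in diameter, 6 mm thick, at its foot; 220 g. Origin: centre of its underside; z up.
Mind the look-alikes: they are no part of the job. Leave any brown or turquoise look-alike of the sleeve alone.

How it is judged:
By the outcome, as a careful person would: the job done as asked, in the order asked, and still so for the second after the job is handed in, with the robot touching nothing.
It also fails if it takes over 118 s, if anything falls off the work surface, if the arm or the gripper's body presses on something with over 40 N, if the wrist force passes 120 N, or if a joint passes its speed limit or range.

## Robot

A 6-joint arm with a two-finger parallel gripper is mounted at the origin on the work surface. World frame = base frame: x ahead of the robot, y to its left, z up, the work surface at z = 0. Lengths are in m, angles in rad, forces in N, time in s.
With the tool pointing down it reaches from about 0.25 to 0.725 m from the base axis. Payload 4 kg.
Tool frame: the origin (TCP) lies at the very end of the fingers, on their centre line; the grasp point (between the pads) lies 19 mm behind it (pinch_z is the distance from the TCP to the grasp point, in m); z points along the fingers, y is the line along which they close (so a half turn about z gives the same grasp; the last joint's range is limited). The gripper opens to 85 mm and grips with 20 to 120 N. Pads are 22 mm wide; open, the fingers measure 114 mm over their backs; the gripper's body (76 mm by 85 mm) begins 54 mm behind the grasp point. The pads swing forward as they close: fully open they stand 13 mm farther back than shut.
Start: joints at [1.268, 0.241, 0.005, 1.335, 0, 1.571], TCP at [0.149, 0.477, 0.231] pointing down, gripper open.
Joint ranges: [-2.72, 2.72], [-1.05, 1.87], [-1.09, 1.28], [-1.99, 2.15], [-1.42, 1.44], [-3.14, 3.14]. Speed limits (rad/s): [2.79, 2.79, 3.14, 3.14, 3.14, 3.14].

## Interface

Orientations are given as a unit quaternion [x, y, z, w].
In Python, from station import * gives the robot as it stands. Calls block until the motion is done:
- reach(position, orientation): joint-space move of the TCP to a pose.
- movel(position, ori=None, rate=0.15, threshold=None): straight line of the TCP; ori=None keeps the orientation; rate is the mean speed in m/s. With threshold (N) it stops when the force on the tool has changed by that much, and returns True; else False.
- movej(angles): joint-space move.
- command_gripper(opening): opening from 0.0 (shut) to 1.0 (fully open); the grip force is fixed at half the most; returns when the fingers have stopped.
- dwell(seconds).
- inverse_kinematics(position, orientation): joint angles nearest the present ones, or None.
- observe(): the state.
- snapshot(name): name is "scene" or "top" or "wrist"; returns the picture (480x640x3 uint8, blue, green, red); there is no depth.
- get_calibration(name): a dict with "fx", "fy", "cx", "cy" (pixels), "D" ([k1, k2, p1, p2, k3] as OpenCV has them; the pictures are not rectified), "R" (3x3) and "t" (3): a world point X has camera coordinates R X + t. Camera axes: x right, y down, z forward; pixel columns grow to the right and rows downward; lengths in m; the calibration is good to about 2 mm. A picture is of the moment at which its call begins: read the wrist's pose just before it. get_calibration takes no time and is no camera call; for the wrist camera it gives the pose at the moment of the call.
A pose or a line that the arm cannot do raises PlanningError and nothing moves.
- close_job(): hands the job in; it is judged then, once.
The state is a dict: "t": time; "q": joint angles; "qvel": joint speeds; "joint_efforts": joint torques, N m; "position": TCP position; "eef_rot": TCP orientation; "ft_force": force on the tool from outside, world axes, zero at the start; "moment": the same for the moment, N m; "finger_gap": opening from 0.0 (shut) to 1.0 (fully open); "grip_force": force on a finger pad.
Only numpy, scipy, OpenCV 4.12 (cv2) and the standard library are available. Lean on these libraries where they do the work, as an engineer would, in place of code of your own. Each camera call takes 0.05 s, during which the arm holds its last target. There are 200 camera calls.

## Working session

There is one attempt and no reset: what is moved stays moved. The work goes in short steps, each a Python script; the robot and the scene stay as the last script left them, time stands still between calls to the robot, and variables do not carry over. Pictures are saved under pics/ and viewed, at most 14 in all, crops included, and the job is handed in when it is done.

```bash
mkdir -p pics; ls; python3 - <<'E'
from station import *
import cv2
for n in ("top","scene"):
    cv2.imwrite(f"pics/{n}0.png",snapshot(n)); c=get_calibration(n); print(n,c)
E
```

```text
pics
top {'fx': 608.877743043386, 'fy': 608.877743043386, 'cx': 315.3740608868996, 'cy': 232.6581672690347, 'D': array([0.06525747, 0.        , 0.        , 0.        , 0.        ]), 'R': array([[-0.0190805 , -0.99981248,  0.00330663],
       [-0.99042499,  0.01844887, -0.13681369],
       [ 0.13672703, -0.00588544, -0.99059128]]), 't': array([-0.00889834,  0.53322081,  0.99376981])}
scene {'fx': 565.6903736218459, 'fy': 565.6903736218459, 'cx': 325.5701502861695, 'cy': 236.41167026957118, 'D': array([-0.11137462,  0.        ,  0.        ,  0.        ,  0.        ]), 'R': array([[ 0.85987732,  0.51018645, -0.01791025],
       [ 0.39179434, -0.68201596, -0.61753658],
       [-0.32727388,  0.52398857, -0.78633822]]), 't': array([-0.45264055, -0.17964214,  1.16581048])}
```

View pics/top0.png

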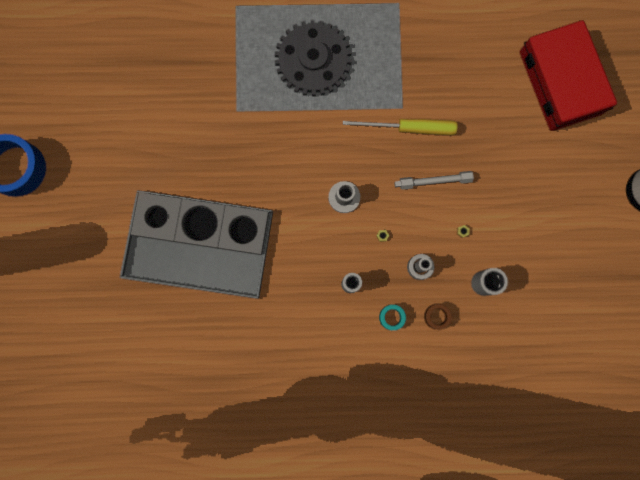

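View pics/scene0.png

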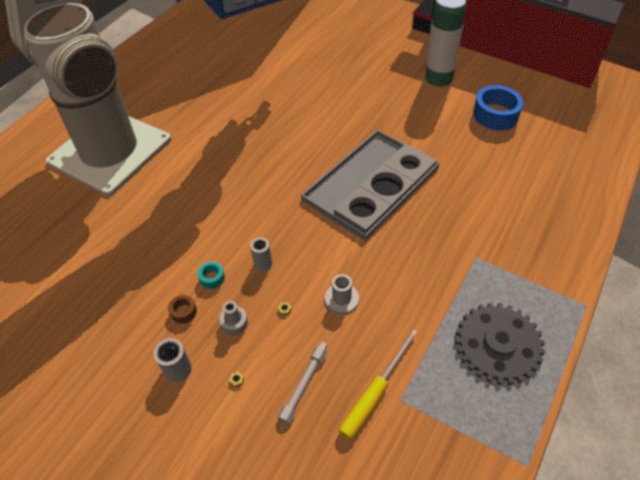

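The top view shows these, by pixel:
- **Tray:** around (197,244). Wells are small (157,216), large (199,222) and medium (243,229), with the channel below the row.
- **Candidates for the cylinders:** flanged (344,196), the bushing; plain (352,283), the medium socket; nested (421,266), the small socket in its sleeve; plain and big (490,281), the large socket.
- **Bar:** (435,181).
- **To leave alone:** the turquoise and brown rings at (393,317) and (437,316), and the nuts.

I'll confirm with one enlarged crop.

```bash
cat > h.py <<'E'
from station import *
import cv2, numpy as np
def ray(c,uv):
    p=cv2.undistortPoints(np.array([[uv]],float),np.array([[c['fx'],0,c['cx']],[0,c['fy'],c['cy']],[0,0,1]]),c['D'])[0,0]
    d=c['R'].T@np.array([p[0],p[1],1]); o=-c['R'].T@c['t']; return o,d
def onz(c,uv,z):
    o,d=ray(c,uv); return o+d*(z-o[2])/d[2]
E
python3 - <<'E'
from h import *
im=cv2.imread('pics/top0.png'); c=get_calibration('top')
cv2.imwrite('pics/crop1.png',cv2.resize(im[165:315,322:522],(800,600),interpolation=cv2.INTER_CUBIC))
hsv=cv2.cvtColor(im,cv2.COLOR_BGR2HSV)
g=((hsv[...,1]<60)).astype(np.uint8)
cs,_=cv2.findContours(g,cv2.RETR_EXTERNAL,cv2.CHAIN_APPROX_NONE)
for k in cs:
    if cv2.contourArea(k)>80:
        r=cv2.minAreaRect(k); print('grey',[np.round(v,1) for v in r], onz(c,r[0],0.016).round(4), cv2.boundingRect(k))
        if 105<r[0][0]<290 and r[0][1]>150:
            print(np.array([onz(c,p,0.016)[:2] for p in cv2.boxPoints(r)]).round(4))
d=((im.max(2)<45)).astype(np.uint8)[180:320,100:530]
cs,_=cv2.findContours(d,cv2.RETR_EXTERNAL,cv2.CHAIN_APPROX_NONE)
for k in cs:
    if cv2.contourArea(k)>25:
        r=cv2.minAreaRect(k); p=np.array(r[0])+[100,180]; print('dark',p.round(1),np.round(r[1],1),onz(c,p,.024).round(4))
E
```

```text
grey [array([351.5, 282.5]), array([19., 19.]), np.float64(90.0)] [ 0.4488 -0.0791  0.016 ] (342, 273, 20, 20)
grey [array([489.5, 281. ]), array([26., 35.]), np.float64(90.0)] [ 0.4474 -0.3134  0.016 ] (472, 268, 36, 27)
grey [array([420.5, 266.5]), array([25., 25.]), np.float64(90.0)] [ 0.474  -0.1978  0.016 ] (408, 254, 26, 26)
grey [array([196. , 243.7]), array([140.7,  89.2]), np.float64(8.5)] [0.5205 0.1862 0.016 ] (120, 191, 152, 107)
[[0.4655 0.314 ]
 [0.6176 0.2951]
 [0.5767 0.0551]
 [0.4252 0.0789]]
grey [array([344., 197.]), array([30., 30.]), np.float64(90.0)] [ 0.5975 -0.0701  0.016 ] (329, 182, 31, 31)
grey [array([633.5, 187.5]), array([33., 11.]), np.float64(90.0)] [ 0.6039 -0.5667  0.016 ] (628, 171, 12, 34)
grey [array([433.9, 180.1]), array([10.7, 78.5]), np.float64(84.0)] [ 0.6245 -0.2274  0.016 ] (395, 171, 79, 18)
grey [array([370.5, 123.6]), array([55.2,  3. ]), np.float64(2.7)] [ 0.7283 -0.1201  0.016 ] (343, 121, 56, 6)
grey [array([318.5,  56.8]), array([105.3, 165.4]), np.float64(89.0)] [ 0.8531 -0.0307  0.016 ] (236, 3, 167, 108)
dark [352. 282.] [10. 10.] [ 0.4492 -0.0794  0.024 ]
dark [493.5 281. ] [18. 17.] [ 0.4468 -0.3178  0.024 ]
dark [424.8 263.8] [6.4 5.7] [ 0.4779 -0.2038  0.024 ]
dark [126.9 255.1] [ 1.8 40.6] [0.5024 0.3006 0.024 ]
dark [242.5 229.5] [26.4 27.3] [0.5425 0.1056 0.024 ]
dark [199.3 223.3] [33.2 33.9] [0.5547 0.1794 0.024 ]
dark [155.5 216.5] [21. 21.] [0.5677 0.2538 0.024 ]
dark [345.  191.5] [11. 10.] [ 0.6056 -0.0716  0.024 ]
```

View pics/crop1.png

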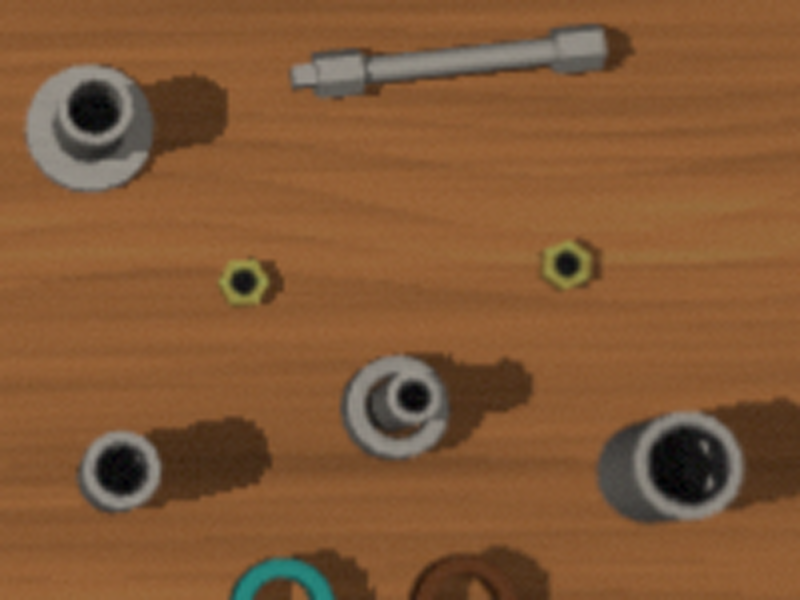

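The crop confirms it:
- The flanged part at crop (90,125) is the bushing.
- The plain cylinder at (120,471) measures about 31 mm, so it is the medium socket.
- The nested one at (410,396) is the small socket.
- The cylinder at (690,466) measures about 44 mm, so it is the large socket.
- The bar's shank middle is at (460,62).

The well spacing of 150 mm and the tray centre both agree with the given sizes. Next I'll move over the small socket and check it with the wrist camera.

```bash
cat >> h.py <<'E'
from scipy.spatial.transform import Rotation as Ro
TY=np.arctan2(.0252,.1482)            # tray y axis tilt: tray yaw = -TY
TYAW=-TY
def down(a):   # tool down, closing line at world angle a; half turn chosen nearest present
    y=np.array([np.cos(a),np.sin(a),0]); z=np.array([0,0,-1.])
    return Ro.from_matrix(np.c_[np.cross(y,z),y,z]).as_quat()
def best(p,a):
    c=[(down(a+k*np.pi)) for k in (0,1)]; s=[]
    for o in c:
        q=inverse_kinematics(p,o); s.append(9e9 if q is None else abs(np.array(q)[5]-observe()['q'][5])); 
    return c[int(np.argmin(s))]
def st(m=''):
    s=observe(); print(m,'t',round(s['t'],2),'p',np.round(s['position'],4),'F',np.round(s['ft_force'],1),'gap',round(s['finger_gap'],3),'grip',round(s['grip_force'],1),'q6',round(s['q'][5],2))
E
python3 - <<'E'
from h import *
c=get_calibration('top')
f=lambda x,y:((x+.5)/4-.5+322,(y+.5)/4-.5+165)
for n,x,y,z in (('small',410,396,.055),('sleeve',397,407,.022),('med',120,470,.056),('large',690,466,.06),('bar',460,62,.009),('barL',341,74,.009),('barR',579,50,.009),('bush',96,107,.05)):
    print(n,onz(c,f(x,y),z).round(4))
P=[.474,-.198,.20]; a=TYAW
o=best(P,a); reach(P,o); st()
cal=get_calibration('wrist'); im=snapshot('wrist'); cv2.imwrite('pics/w1.png',im); np.save('w1.npy',cal,allow_pickle=True)
E
```

```text
small [ 0.4756 -0.197   0.055 ]
sleeve [ 0.4738 -0.1974  0.022 ]
med [ 0.4472 -0.0768  0.056 ]
large [ 0.4447 -0.3082  0.06  ]
bar [ 0.6259 -0.2336  0.009 ]
barL [ 0.6215 -0.1814  0.009 ]
barR [ 0.6301 -0.2858  0.009 ]
bush [ 0.6004 -0.0712  0.05  ]
 t 2.75 p [ 0.4743 -0.1973  0.2001] F [-0.3  0.2 -0.3] gap 1.0 grip 0.0 q6 1.34
```

View pics/w1.png

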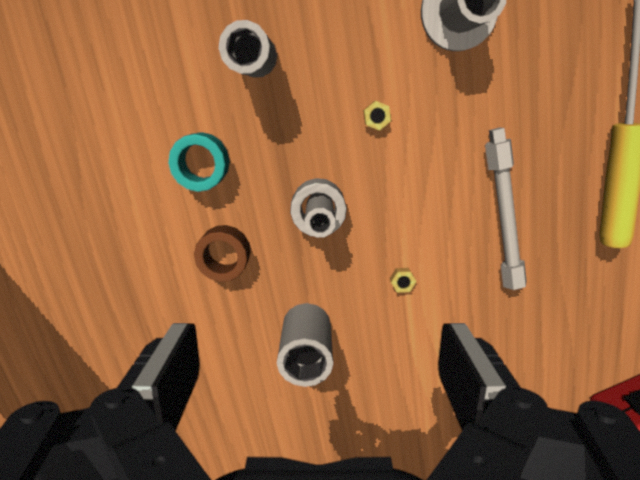

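The wrist view shows the small socket's mouth at (320,219) inside the sleeve at about (318,209), the medium at (245,47), the large at (306,360), and the bar from about (500,155) to (513,275). I'll cross-check these against the top view.

```bash
python3 - <<'E'
from h import *
c=np.load('w1.npy',allow_pickle=True).item()
for n,u,v,z in (('small',320,220,.055),('sleeve',318.5,208.5,.022),('med',245,47,.056),('large',305.5,360,.06),('bar',506,214,.009),('barL',500,155,.009),('barR',513,275,.009)):
    print(n,onz(c,(u,v),z).round(4))
E
```

```text
small [ 0.4746 -0.1956  0.055 ]
sleeve [ 0.4736 -0.1955  0.022 ]
med [ 0.4471 -0.0765  0.056 ]
large [ 0.4451 -0.3037  0.06  ]
bar [ 0.6242 -0.2286  0.009 ]
barL [ 0.6211 -0.1794  0.009 ]
barR [ 0.629  -0.2845  0.009 ]
```

The two views agree to about 2 mm; the large socket is off by 4 mm in y, which is the pixel pick, so I'll take the mean. The socket is nearly centred in its sleeve. Now I'll pick the small one.

```bash
cat >> h.py <<'E'
W={'small':(.5677,.2538),'medium':(.5425,.1056),'large':(.5547,.1794)}
def pick(xy,z,a,op,lift=.15):
    command_gripper(op)
    o=best([*xy,.13],a); reach([*xy,.13],o)
    h=movel([*xy,z],o,rate=.1,threshold=8); st('down hit=%s'%h)
    command_gripper(0.); st('closed')
    movel([*xy,lift],o,rate=.1); st('lifted')
def place(xy,z,a,op,zl=.15):
    o=best([*xy,zl],a); reach([*xy,zl],o)
    movel([*xy,z+.012],o,rate=.15)
    h=movel([*xy,z-.002],o,rate=.03,threshold=5); st('set hit=%s'%h)
def free(op,zl=.15):
    command_gripper(op); s=observe(); movel([*s['position'][:2],zl],rate=.15); st('clear')
E
python3 - <<'E'
from h import *
pick((.475,-.1963),.026,TYAW,.5)
cal=get_calibration('wrist'); cv2.imwrite('pics/w2.png',snapshot('wrist'))
E
```

```text
down hit=False t 4.87 p [ 0.4756 -0.1966  0.0267] F [-0.6 -0.5 -0.4] gap 0.497 grip 0.0 q6 1.35
closed t 5.19 p [ 0.4757 -0.1966  0.0268] F [-0.3  0.9  3.7] gap 0.237 grip 58.5 q6 1.35
lifted t 6.58 p [ 0.4745 -0.1961  0.1492] F [-0.9 -0.1 -1.3] gap 0.236 grip 58.6 q6 1.35
```

View pics/w2.png

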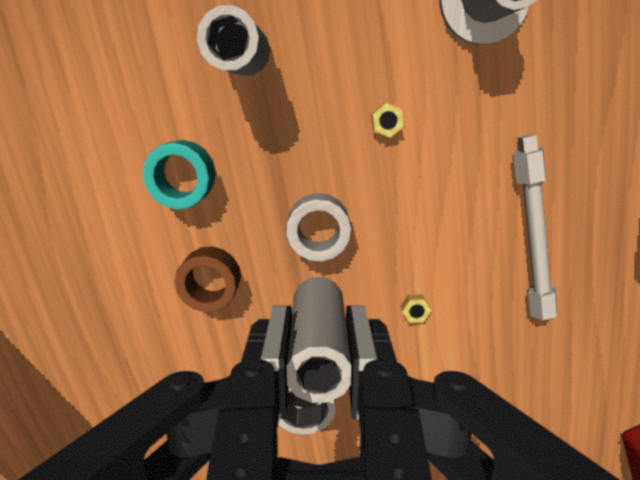

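The small socket is held upright at (320,350), and the sleeve still stands empty at (319,228). I'll place it in the small well, then go for the medium.

```bash
python3 - <<'E'
from h import *
place(W['small'],.0367,TYAW,.5); free(.5)
cv2.imwrite('pics/w3.png',snapshot('wrist'))
pick((.4472,-.0767),.022,TYAW,.62)
E
```

```text
set hit=True t 9.58 p [0.5681 0.254  0.0369] F [-0.2 -0.7  4.4] gap 0.238 grip 58.9 q6 2.16
clear t 10.83 p [0.5665 0.2532 0.149 ] F [ 0.4 -0.2 -0. ] gap 0.503 grip 0.0 q6 2.16
down hit=False t 13.71 p [ 0.4478 -0.0768  0.0225] F [ 0.5  0.4 -0.2] gap 0.619 grip 0.0 q6 1.57
closed t 14.03 p [ 0.448  -0.0769  0.0228] F [-0.7  0.1  5.5] gap 0.358 grip 59.2 q6 1.57
lifted t 15.47 p [ 0.4466 -0.0766  0.1493] F [ 0.4  0.4 -2.4] gap 0.357 grip 59.3 q6 1.57
```

View pics/w3.png

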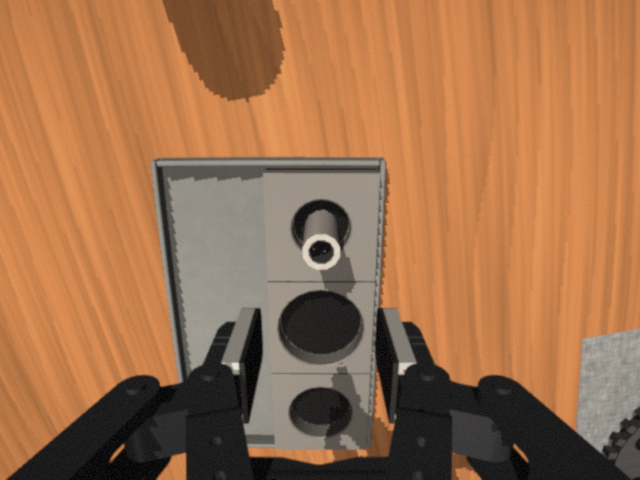

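The small socket stands centred in the small well at (321,240), and the medium is in hand. Next: place the medium and pick up the large.

```bash
python3 - <<'E'
from h import *
place(W['medium'],.0328,TYAW,.6); free(.6)
pick((.4449,-.3058),.026,TYAW,.85)
cv2.imwrite('pics/w4.png',snapshot('wrist'))
E
```

```text
set hit=True t 17.59 p [0.5429 0.1057 0.0329] F [ 0.2 -0.2  4.7] gap 0.362 grip 59.6 q6 1.93
clear t 18.87 p [0.541  0.1053 0.1491] F [ 0.2  1.4 -0.6] gap 0.597 grip 0.0 q6 1.93
down hit=False t 21.96 p [ 0.4455 -0.3061  0.0267] F [-0.7  0.3  0.7] gap 0.847 grip 0.0 q6 1.14
closed t 22.33 p [ 0.4454 -0.3063  0.0269] F [-0.9  0.1  5.7] gap 0.494 grip 61.1 q6 1.14
lifted t 23.73 p [ 0.4444 -0.3055  0.1491] F [-0.4 -0.  -2.3] gap 0.498 grip 61.1 q6 1.14
```

View pics/w4.png

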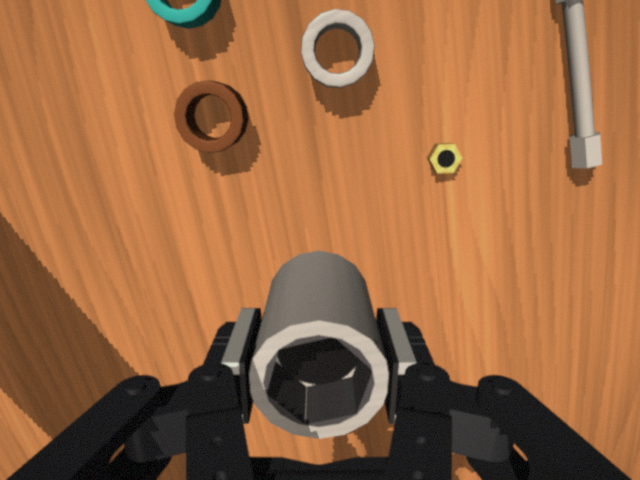

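The large socket is held square at (320,345). I'll place it, then hover over the bar and look.

```bash
python3 - <<'E'
from h import *
place(W['large'],.0369,TYAW,.8); free(.8)
a=np.radians(4.5); P=[.6255,-.2328,.15]
reach(P,best(P,a)); command_gripper(.4); st()
cal=get_calibration('wrist'); im=snapshot('wrist'); cv2.imwrite('pics/w5.png',im); np.save('w5.npy',cal,allow_pickle=True)
E
```

```text
set hit=True t 26.85 p [0.5551 0.1796 0.0369] F [-0.7 -0.2  4.5] gap 0.5 grip 61.6 q6 2.05
clear t 28.13 p [0.5529 0.1788 0.149 ] F [-0.5  0.2  1. ] gap 0.802 grip 0.0 q6 2.05
 t 30.1 p [ 0.6256 -0.2323  0.1501] F [-0.5 -0.2  1. ] gap 0.402 grip 0.0 q6 1.14
```

View pics/w5.png

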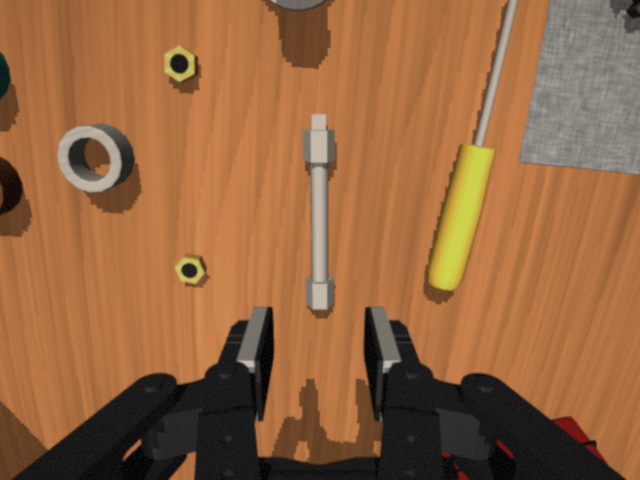

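The bar lies square to the tool, with the shank's inner faces at (319,163) and (320,279). The screwdriver is well clear. I'll compute the mid-point and grip there, close to the bench.

```bash
python3 - <<'E'
from h import *
c=np.load('w5.npy',allow_pickle=True).item()
A,B=onz(c,(319,164),.009),onz(c,(320,278.5),.009); m=(A+B)/2; d=A-B
print(A.round(4),B.round(4),m.round(4),'len',np.linalg.norm(d).round(4))
assert abs(np.linalg.norm(d)-.085)<.008 and np.linalg.norm(m[:2]-[.6255,-.2328])<.005
m=(m[:2]+[.6255,-.2328])/2
a=np.arctan2(d[1],d[0])-np.pi/2; print(np.degrees(a))
pick(m,.002,a,.4)
cv2.imwrite('pics/w6.png',snapshot('wrist'))
E
```

```text
[ 0.6219 -0.1909  0.009 ] [ 0.6291 -0.2732  0.009 ] [ 0.6255 -0.232   0.009 ] len 0.0826
5.043187508296846
down hit=False t 32.05 p [ 0.6262 -0.2327  0.0029] F [-0.4  1.  -0.1] gap 0.401 grip 0.0 q6 1.13
closed t 32.38 p [ 0.6261 -0.2326  0.003 ] F [0.1 0.2 4.4] gap 0.108 grip 58.8 q6 1.13
lifted t 34.02 p [ 0.625  -0.2322  0.149 ] F [-0.3  0.1 -1. ] gap 0.112 grip 58.6 q6 1.13
```

View pics/w6.png

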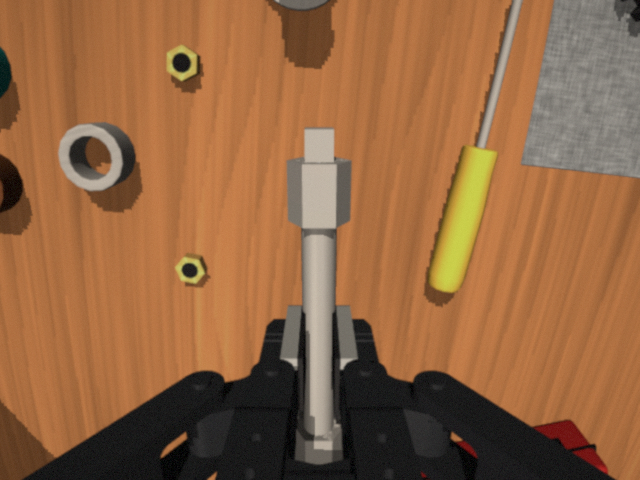

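The bar is gripped level at mid-shank. I'll lay it in the channel.

```bash
python3 - <<'E'
from h import *
c0=np.mean([np.array(W['large']),(np.array(W['small'])+W['medium'])/2],axis=0)
xy=c0-.072*np.array([np.cos(TYAW),np.sin(TYAW)]); print(xy.round(4))
place(xy,.0070,TYAW,.35); free(.36,.2)
P=[.40,.0,.3]; reach(P,best(P,TYAW)); st(); 
im=snapshot('top'); cv2.imwrite('pics/top1.png',im)
cv2.imwrite('pics/crop2.png',cv2.resize(im[170:320,100:300],(800,600),interpolation=cv2.INTER_CUBIC))
cv2.imwrite('pics/scene1.png',snapshot('scene'))
E
```

```text
[0.4839 0.1916]
set hit=True t 37.17 p [0.4842 0.1918 0.0069] F [-0.2 -0.2  4.5] gap 0.11 grip 59.3 q6 2.12
clear t 38.96 p [0.4822 0.1911 0.199 ] F [ 0.4  0.1 -0.4] gap 0.36 grip 0.0 q6 2.12
 t 39.88 p [4.002e-01 4.000e-04 2.994e-01] F [-0.6  0.4  0.1] gap 0.358 grip 0.0 q6 1.74
```

View pics/crop2.png

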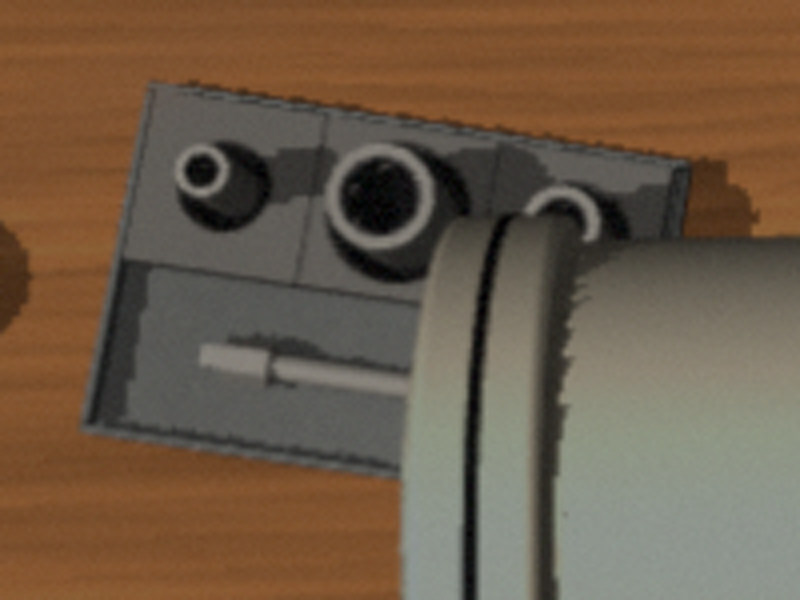

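View pics/scene1.png

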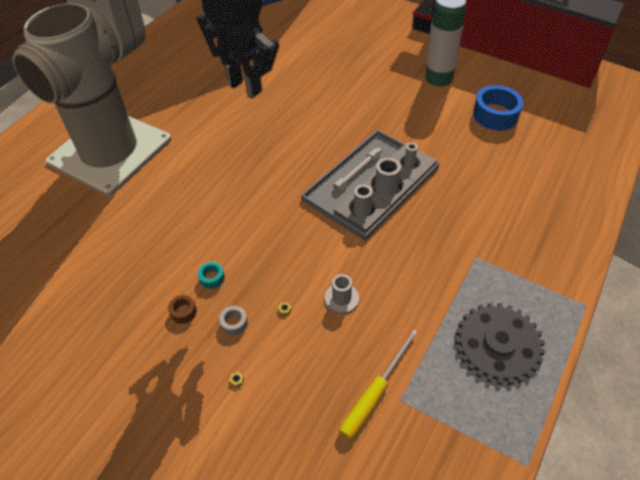

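The scene view shows all three sockets upright in their wells at (411,155), (388,177) and (363,200), and the bar lying in the channel at (357,172). The sleeve (232,319) and bushing (342,294) are standing where they were. All the contact heights matched the floors, so I'm handing the job in.

```bash
python3 -c "
from station import *
print(close_job())"
```

```text
the job is handed in; nothing more can be done
None
```

The job is handed in at about 40 s on the robot's clock: the three sockets stand fully down in their matching wells, the extension bar lies lengthwise in the channel on the tray floor, and the sleeve and bushing are still standing where they were.

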